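Drive the clamping wedge of a gel module tight

TASK

Take the blue wedge from its stand, set it thin end down into the gap between the white buttress and the orange clamp pad of the gel module, and push or tap it down from above until it is tight, so that it clamps the glass cassette and stays. It is tight when it withstands a steady downward push of about 14 N; do not drive it harder than about 17 N or the glass may crack. Let go of it and leave everything else on the bench where it is.

Things in the scene. Friction and masses are not known exactly. Their poses are not given: they have to be found in the camera images.
- wedge: Blue plastic gib wedge, 70 g, 88 mm tall, 30 mm wide along y, standing thin end down in the stand (may lean 1-2 degrees). Origin: centre of the tip's underside; z up. Shank z 0 to 60 mm: straight face at x = -4 mm, tapered face from x = +4 mm at the tip to +14 mm at the top (1 in 6). Head: z 60 to 88 mm, x -4 to +22 mm; its toe sticks out on the tapered side.
- wedge_grip (a point): Point inside the wedge's head, 80 mm above the tip and 9 mm to +x of the wedge's origin: middle of the head in x and y, 8 mm below its top. Grip here from above across the 30 mm width (along the wedge's y).
- wedge_top (a point): Point on the flat top of the wedge's head, over the shank, 88 mm above the tip and 5 mm to +x of the wedge's origin: push down here, for instance with the closed fingertips.
- stand: Fixed white stand block, 70 x 80 mm and 40 mm high, with an upright slot for the wedge; origin at the centre of its underside. The slot's floor is 10 mm above the table, so the wedge's head starts 70 mm above the table; the wedge lifts straight out (tip clear of the stand after 30 mm).
- module: Fixed gel module: grey base 110 (x) x 150 (y) x 14 mm with clear walls to 60 mm height; origin at the centre of its underside, z up. White upright buttress, 90 mm wide in y, 75 mm high, its flat vertical clamping face at x = -10 mm looking to +x. Facing it an orange clamp pad, 46 mm wide, top at 75 mm, on short springs (about 20 N per mm) before a glass cassette.
- gap (a point): Top edge of the buttress's clamping face, middle of its width, 75 mm above the table. The gap runs from here to the module's +x, 10.9 to 15.9 mm wide at the top (the cassette sits differently each time). The pad slopes 1 in 6 like the wedge: the gap narrows downwards. Wedge x goes along module x, straight face to the buttress, centred on this point in y within 8 mm.
- pocket (a point): Point 30 mm straight below gap on the buttress face. The wedge first touches both sides with its tip roughly 17 to 48 mm below the buttress top and is tight some 4 to 14 mm deeper, so the depth tells nothing: feel for it. The pocket is 57 mm deep, the tip never meets its floor. Friction varies, so does the resistance; the driven wedge holds itself.
- comb: Bystander: flat yellow gel comb, 90 x 30 x 6 mm, lying between stand and module; origin at its underside.
- tip_box: Bystander: orange pipette tip box with clear lid, 120 x 85 x 85 mm; origin at the centre of its underside.
- tube_rack: Bystander: white foam rack with blue-capped tubes, 90 x 200 x 94 mm; origin at the centre of its underside.
- jar: Bystander: clear jar with white lid, 100 mm across, 130 mm tall; origin at the centre of its underside.
- bottle: Bystander: white bottle with blue cap, 76 mm across, 190 mm tall; origin at the centre of its underside.
- pipette: Bystander: grey hand pipette, 220 mm long, lying; origin at its underside near the middle.

How it is judged:
On the way, in this order (a step that is already met when the one before it is completed fails the run):
1. the wedge's thin end is in the gap, at least 12 mm below the buttress top (z of wedge in the frame of gap below -0.012 m and x of wedge in the frame of gap between 0.001 and 0.014 m and y of wedge in the frame of gap between -0.012 and 0.012 m), for 0.1 s.
2. the wedge is driven down tight: it presses on the buttress with more than 6.5 N (contact force between wedge and module above 6.5 N), for 0.2 s.
At the end, for the whole second after the job is handed in: The wedge stands by itself in the gap, upright within 5 degrees and square to the buttress within 7 degrees, within 10 mm of the middle of the buttress, tip at least 15 mm below its top, at rest, and clamps with more than 6.5 N on the buttress (contact force between wedge and module above 6.5 N and z of wedge in the frame of gap below -0.015 m and x of wedge in the frame of gap between 0.001 and 0.008 m and y of wedge in the frame of gap between -0.01 and 0.01 m and angle between wedge's own z axis and vertical below 0.09 rad and angle between the x axis of wedge and the x axis of module, either way round below 0.12 rad and linear speed of wedge below 0.01 m/s); the robot touches nothing.
It fails at once if the wedge is driven so hard that it presses on the module with more than 18 N (the glass would crack) (contact force between wedge and module above 18 N).
It fails at once if a bystander is moved by more than 20 mm (distance of any of comb, tip_box, tube_rack, jar, bottle, pipette from where it was at the start of the episode above 0.02 m).
It also fails if it takes over 54 s, if anything falls off the work surface, if the arm or the gripper's body presses on something with over 40 N, if the wrist force passes 120 N, or if a joint passes its speed limit or range.

ROBOT

A 6-joint arm with a two-finger parallel gripper is mounted at the origin on the work surface. World frame = base frame: x ahead of the robot, y to its left, z up, the work surface at z = 0. Lengths are in m, angles in rad, forces in N, time in s.
With the tool pointing down it reaches from about 0.375 to 0.9 m from the base axis. Payload 3.1 kg.
Tool frame: the origin (TCP) lies on the centre line of the jaws, within the pads' length; the fingertips stand 22 mm ahead of it and the grasp point (between the pads) lies 3 mm ahead of it; z points along the fingers, y is the line along which they close (so a half turn about z gives the same grasp; the last joint's range is limited). The gripper opens to 85 mm and grips with 20 to 120 N. Pads are 22 mm wide; open, the fingers measure 114 mm over their backs; the gripper's body (76 mm by 85 mm) begins 54 mm behind the grasp point. The pads swing forward as they close: fully open they stand 13 mm farther back than shut.
Start: joints at [-1.476, 0.527, 1.433, -0, 1.181, -0.178], TCP at [0.169, -0.602, 0.253] pointing down, gripper open.
Joint ranges: [-3.08, 3.08], [-0.75, 2.2], [0.22, 2.44], [-1.43, 4.57], [0, 2.65], [-2.85, 2.85]. Speed limits (rad/s): [2.79, 2.79, 3.14, 3.14, 3.14, 3.14].

INTERFACE

Orientations are given as a unit quaternion [x, y, z, w].
In Python, from station import manip, camrig gives the robot as it stands (manip), with the cameras (camrig).
- The arm moves only by the shell command python3 drive.py FILE [FORCE], which reads ROWS from the file FILE. ROWS is a JSON list of rows, 1 to 20 of them, each of 5 numbers: dx, dy, dz in m, then a turn about the tool's z in rad, then the opening from 0.0 (shut) to 1.0 (fully open); each row is the pose to reach, as a shift and turn from the pose commanded when the command began, along the tool's axes at that moment; what a row does not reach only later rows make up. A row lasts 1/10 s, in which the tool goes at most 0.05 m and 0.15 rad, less where a joint would pass 70% of its speed; a pose out of reach is approached as far as the arm can. The fingers move at their own pace and stop on an object; FORCE is the grip in N (left out, the last holds). Time passes only in rows, so rows that do not move let the fingers close. It prints the time, the measured TCP pose, the force, the opening and the grip force at its end. Input that does not fit is refused with a message, and nothing moves.
- manip.sense(): the state, without advancing time (a new reading comes with each control period).
- camrig.snapshot(name): name is "scene" or "top" or "wrist"; returns a dict with "pixels" (480x640x3 uint8, red, green, blue), "range_z" (480x640 float32, m along the optical axis (not along the pixel's ray), 0 where there is no reading), "fov_y" (degrees; the focal length in pixels is half the picture's height over the tangent of half this angle, whatever the lens; pixels are square), "cx", "cy" (the principal point, pixels), "R" (3x3) and "t" (3): a world point X has camera coordinates R X + t; the wrist camera has in their place "hand_eye" (4x4, takes a point from camera to tool coordinates, whose origin is the TCP and whose axes are the flange's). Camera axes: x right, y down, z forward; pixel columns grow to the right and rows downward; lengths in m; the calibration is good to about 2 mm. A picture is of the moment at which its call begins: read the wrist's pose just before it.
- manip.sign_off(): hands the job in; it is judged then, once.
The state is a dict: "t": time; "q": joint angles; "qd": joint speeds; "tau": joint torques, N m; "tcp_pos": TCP position; "tool_rot": TCP orientation; "force": force on the tool from outside, world axes, zero at the start; "ft_torque": the same for the moment, N m; "finger_gap": opening from 0.0 (shut) to 1.0 (fully open); "gripper_force": force on a finger pad.
Only numpy, scipy, OpenCV 4.12 (cv2) and the standard library are available. Lean on these libraries where they do the work, as an engineer would, in place of code of your own. Each camera call takes 0.05 s, during which the arm holds its last target. There are 200 camera calls.

## Working session

There is one attempt and no reset: what is moved stays moved. The work goes in short steps, Python scripts to look and compute and a shell command to move; the robot and the scene stay as the last step left them, time stands still between calls to the robot, and variables do not carry over. Pictures are saved under pics/ and viewed, at most 10 in all, crops included, and the job is handed in when it is done.

```bash
ls; mkdir -p pics; cat > h.py <<'E'
import numpy as np, cv2
from station import manip, camrig
def snap(n):
    s=manip.sense(); d=camrig.snapshot(n); d['s']=s; return d
def cloud(d):
    z=d['range_z']; f=240/np.tan(np.radians(d['fov_y'])/2)
    v,u=np.mgrid[:480,:640]
    P=np.stack([(u-d['cx'])*z/f,(v-d['cy'])*z/f,z],-1)
    if 'hand_eye' in d:
        from scipy.spatial.transform import Rotation as Ro
        H=d['hand_eye']; P=P@H[:3,:3].T+H[:3,3]
        r=np.array(d['s']['tool_rot']); R=Ro.from_quat(r).as_matrix() if r.size==4 else r
        W=P@R.T+np.array(d['s']['tcp_pos'])
    else: W=(P-d['t'])@d['R']
    W[z==0]=np.nan
    return W
E
python3 - <<'E'
from h import *
for n in('top','scene'):
    d=snap(n); cv2.imwrite(f'pics/{n}0.png',d['pixels'][...,::-1]); np.savez(f'{n}0.npz',W=cloud(d),p=d['pixels'])
print(manip.sense())
E
```

```text
drive.py
pics
station.py
{'t': 0.1, 'q': array([-1.47548653e+00,  5.28367347e-01,  1.43378672e+00, -2.46297482e-05,
        1.18141671e+00, -1.78510438e-01]), 'qd': array([ 0.00063565, -0.00180566, -0.00302817,  0.00058392, -0.0002352 ,
       -0.00034992]), 'tau': array([-2.38980147e-04, -4.43305635e+01, -1.78585768e+01, -2.46618702e-04,
        3.88332177e-03, -1.44287287e-05]), 'tcp_pos': array([ 0.16896382, -0.60109167,  0.25243104]), 'tool_rot': array([ 9.90641316e-01,  1.36487379e-01,  2.97550320e-05, -9.88683813e-04]), 'force': array([ 0.13459353, -1.25317313,  0.14377365]), 'ft_torque': array([ 0.02088168, -0.01963625,  0.01971197]), 'gripper_force': 0.0, 'finger_gap': 1.0015933738336396}
```

View pics/top0.png

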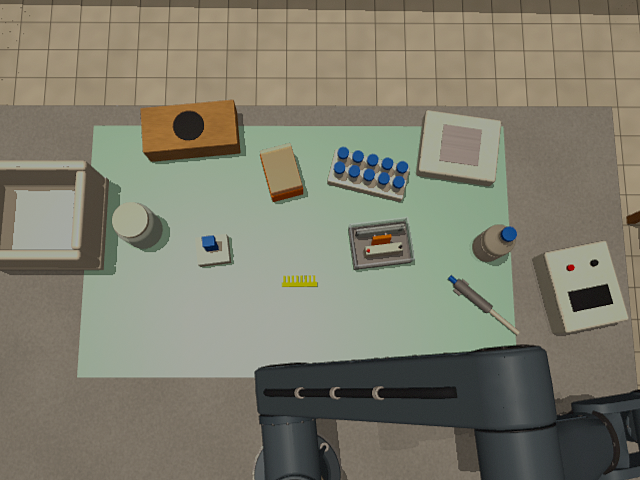

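View pics/scene0.png

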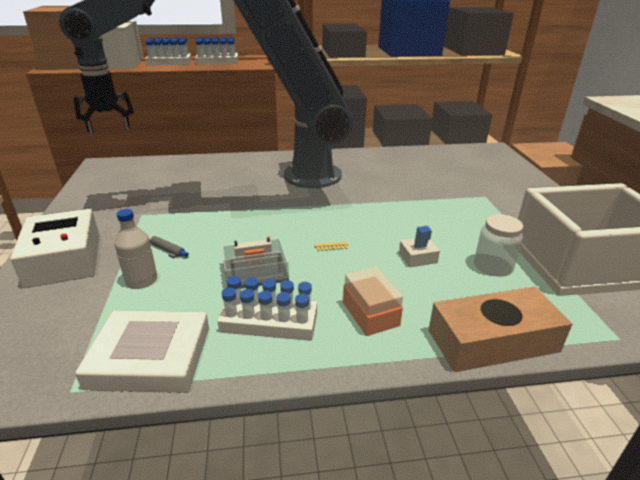

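The top view shows the wedge head at (209,242) on its stand, and the module at (381,245) with its white buttress at (384,250) and orange pad at (381,239). Next I'll measure both from the depth data.

```bash
python3 - <<'E'
from h import *
D=np.load('top0.npz');W=D['W'];p=D['p'].astype(int)
def rep(n,m,r):
    k=np.zeros(m.shape,bool);u0,v0,u1,v1=r;k[v0:v1,u0:u1]=1;m=m&k
    P=W[m];v,u=np.where(m);print(n,m.sum(),P.mean(0).round(4),'min',P.min(0).round(4),'max',P.max(0).round(4),'px',u.min(),v.min(),u.max(),v.max(),cv2.minAreaRect(P[:,:2].astype('f4')*1000))
R,G,B=p[...,0],p[...,1],p[...,2]
z=W[...,2]
rep('wedge top',(z>.085)&(B>R+50),(190,225,225,260))
rep('wedge all',(B>R+50),(190,225,225,260))
rep('stand',(z>.03)&(z<.05),(185,225,240,275))
rep('pad',(R>B+100)&(z>.05),(345,215,415,270))
rep('butt',(z>.068)&(abs(R-B)<60)&(R>150),(360,240,408,262))
rep('module',(z>.045),(340,210,420,275))
rep('comb',(z>.003)&(R>B+80),(275,270,325,295))
cv2.imwrite('pics/crop.png',cv2.resize(np.hstack([D['p'][215:275,180:250],D['p'][215:275,345:415]])[...,::-1],None,fx=5.5,fy=5.5,interpolation=cv2.INTER_NEAREST))
E
```

```text
wedge top 129 [0.5555 0.2155 0.0958] min [0.543  0.201  0.0869] max [0.5687 0.2318 0.1036] px 202 236 214 246 ((556.2407836914062, 216.29444885253906), (24.79796028137207, 30.091466903686523), 6.503842830657959)
wedge all 139 [0.5547 0.2153 0.0937] min [0.5421 0.2007 0.0466] max [0.5687 0.2318 0.1036] px 202 236 216 249 ((555.7003173828125, 216.21820068359375), (25.897418975830078, 30.085193634033203), 6.6867194175720215)
stand 702 [0.5411 0.2128 0.0389] min [0.5075 0.1714 0.0301] max [0.5851 0.2591 0.0488] px 195 234 229 264 ((546.1741943359375, 214.9499053955078), (72.13966369628906, 81.37177276611328), 7.528287410736084)
pad 79 [ 0.5666 -0.2062  0.0741] min [ 0.532  -0.2319  0.0637] max [ 0.579  -0.1716  0.0906] px 367 234 390 251 ((562.7734375, -196.88720703125), (25.863649368286133, 76.23582458496094), 33.97628402709961)
butt 230 [ 0.5428 -0.2127  0.0745] min [ 0.5295 -0.2564  0.0682] max [ 0.5576 -0.1705  0.0831] px 366 242 401 253 ((543.0147705078125, -212.95947265625), (19.148082733154297, 87.75394439697266), 7.26068639755249)
module 1319 [ 0.5654 -0.2111  0.0641] min [ 0.4989 -0.292   0.045 ] max [ 0.6266 -0.1303  0.0929] px 349 216 414 266 ((562.8860473632812, -211.46754455566406), (111.81037902832031, 151.95462036132812), 7.231464385986328)
comb 185 [ 0.4654 -0.0046  0.0067] min [ 0.455  -0.0484  0.0031] max [0.4831 0.0385 0.0145] px 282 275 316 286 ((468.6146240234375, -4.824920654296875), (27.26273536682129, 86.92546844482422), 1.6688363552093506)
```

View pics/crop.png

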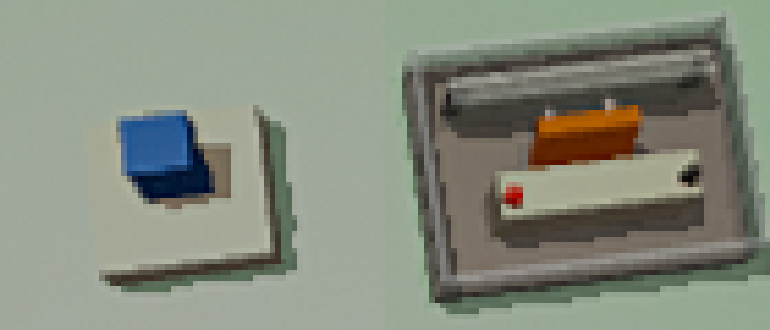

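```bash
cat >> h.py <<'E'
from scipy.spatial.transform import Rotation as Ro
def go(target,yaw=None):
    """tool-axes shift to bring TCP to world target; yaw = wanted heading of tool x axis"""
    s=manip.sense(); R=Ro.from_quat(s['tool_rot']).as_matrix()
    h=np.arctan2(R[1,0],R[0,0])
    print('tcp',s['tcp_pos'].round(4),'head',h.round(4),'tilt',R[:2,2].round(4),'d',(R.T@(np.array(target)-s['tcp_pos'])).round(4),'turn',None if yaw is None else round(h-yaw,4))
E
python3 - <<'E'
from h import *
d=camrig.snapshot('wrist');print(d['hand_eye'].round(3),d['fov_y'])
go([.50,-.21,.25],.12);go([.50,.21,.25],.12)
E
```

```text
[[-0.002 -0.944 -0.329  0.084]
 [ 1.    -0.002 -0.    -0.   ]
 [-0.    -0.329  0.944 -0.121]
 [ 0.     0.     0.     1.   ]] 63.56600364186873
tcp [ 0.169  -0.6012  0.2525] head 0.2738 tilt [-0.0001  0.0017] d [ 0.4244 -0.2871  0.0032] turn 0.1538
tcp [ 0.169  -0.6012  0.2525] head 0.2738 tilt [-0.0001  0.0017] d [ 0.538  -0.6915  0.0039] turn 0.1538
```

```bash
echo '[[0.04,-0.03,0,0.15,1],[0.08,-0.055,0,0.15,1],[0.12,-0.08,0,0.15,1],[0.16,-0.11,0,0.15,1],[0.2,-0.135,0,0.15,1],[0.24,-0.16,0,0.15,1],[0.28,-0.19,0,0.15,1],[0.32,-0.215,0,0.15,1],[0.36,-0.24,0,0.15,1],[0.4,-0.27,0,0.15,1],[0.424,-0.287,0.0,0.154,1],[0.424,-0.287,0.0,0.154,1],[0.424,-0.287,0.0,0.154,1],[0.424,-0.287,0.0,0.154,1]]' > mv.in && python3 drive.py mv.in
python3 - <<'E'
from h import *
d=snap('wrist');W=cloud(d);np.savez('wm.npz',W=W,p=d['pixels']);cv2.imwrite('pics/wm.png',d['pixels'][...,::-1])
go([.50,.21,.25],.12)
E
```

```text
t: 1.55
tcp_pos: [0.499, -0.2114, 0.2531]
tool_rot: [0.998, 0.059, -0.0, 0.0]
force: [-0.2, 0.1, -0.3]
finger_gap: 1.0
gripper_force: 0.0
tcp [ 0.4989 -0.2117  0.2532] head 0.1183 tilt [-0.0005 -0.    ] d [ 0.0508 -0.4186  0.0032] turn -0.0017
```

View pics/wm.png

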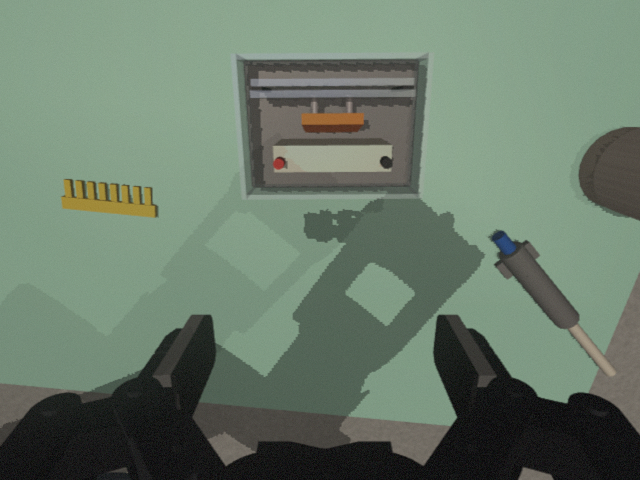

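The wrist view shows the buttress top at u 273–392, v 145–172, with its clamping edge along v≈145. The pad is at u 302–364, v≈114–130. Now I'll fit the edges and move to the wedge.

```bash
python3 - <<'E'
from h import *
D=np.load('wm.npz');W=D['W'];p=D['p'].astype(int);R,G,B=p[...,0],p[...,1],p[...,2]
z=W[...,2]
k=np.zeros(z.shape,bool);k[135:180,262:405]=1
m=k&(z>.07)&(z<.08); P=W[m]
r=cv2.minAreaRect(P[:,:2].astype('f4')*1000);print(m.sum(),r,P[:,2].mean())
yaw=np.radians(r[2]) if r[2]<45 else np.radians(r[2]-90)
c,s=np.cos(yaw),np.sin(yaw);ex=np.array([c,s]);ey=np.array([-s,c])
a=P[:,:2]@ex;b=P[:,:2]@ey
print('yaw',yaw,'butt x',np.percentile(a,[0,1,99,100]),'y',np.percentile(b,[0,1,99,100]))
k[:]=0;k[105:140,290:375]=1
m=k&(R>B+70)&(z>.066)&(z<.08);Q=W[m];a2=Q[:,:2]@ex;b2=Q[:,:2]@ey
print('pad',m.sum(),np.percentile(a2,[0,2,98,100]),np.percentile(b2,[0,2,98,100]),Q[:,2].mean())
k[:]=0;k[45:205,225:440]=1;m=k&(z>.054)&(z<.064);Q=W[m]
print('walls',m.sum(),cv2.minAreaRect(Q[:,:2].astype('f4')*1000), Q[:,2].mean())
E
echo '[[0,-0.04,0,0,1],[0.01,-0.08,0,0,1],[0.01,-0.12,0,0,1],[0.02,-0.16,0,0,1],[0.02,-0.2,0,0,1],[0.03,-0.24,0,0,1],[0.03,-0.28,0,0,1],[0.04,-0.32,0,0,1],[0.04,-0.36,0,0,1],[0.05,-0.4,0,0,1],[0.05,-0.42,0,0,1],[0.05,-0.42,0,0,1],[0.05,-0.42,0,0,1],[0.05,-0.42,0,0,1]]' > mv.in && python3 drive.py mv.in
python3 - <<'E'
from h import *
d=snap('wrist');W=cloud(d);np.savez('ww.npz',W=W,p=d['pixels']);cv2.imwrite('pics/ww.png',d['pixels'][...,::-1])
p=d['pixels'].astype(int);R,G,B=p[...,0],p[...,1],p[...,2];z=W[...,2]
m=(B>R+50)&(z>.09)&(z<.105)&(W[...,0]<.62);P=W[m];r=cv2.minAreaRect(P[:,:2].astype('f4')*1000);print(m.sum(),r,P[:,2].mean(),P[:,2].min(),P[:,2].max())
A=np.c_[P[:,:2],np.ones(len(P))];print(np.linalg.lstsq(A,P[:,2],rcond=None)[0])
m=(abs(z-.04)<.006)&(abs(W[...,0]-.546)<.06)&(abs(W[...,1]-.215)<.06)&(B<R+50);print(cv2.minAreaRect(W[m][:,:2].astype('f4')*1000),np.nanmean(W[m][:,2]))
E
```

```text
2970 ((543.0603637695312, -212.5078582763672), (19.98811149597168, 90.20710754394531), 6.921927452087402) 0.07578100330826852
yaw 0.12081042462310722 butt x [0.50349738 0.50370154 0.52330355 0.5234855 ] y [-0.32151037 -0.32012702 -0.23256203 -0.23130328]
pad 698 [0.53836167 0.53853603 0.54624046 0.5462969 ] [-0.29895738 -0.29813939 -0.25451783 -0.25371752] 0.07515631123910455
walls 4795 ((562.640380859375, -210.10357666015625), (110.33828735351562, 150.41134643554688), 7.056196689605713) 0.05999595208608363
t: 3.0
tcp_pos: [0.4993, 0.2106, 0.2532]
tool_rot: [0.998, 0.059, -0.0, 0.0]
force: [-0.2, -0.5, -0.1]
finger_gap: 0.996
gripper_force: 0.0
1497 ((557.0258178710938, 218.33505249023438), (24.606948852539062, 28.434932708740234), 7.165387153625488) 0.09863738889465938 0.09633557750998278 0.10073653026033896
[-0.01839706 -0.00739963  0.11050222]
((546.029052734375, 216.3936004638672), (70.29142761230469, 80.21033477783203), 7.396693706512451) 0.04081727434247849
```

View pics/ww.png

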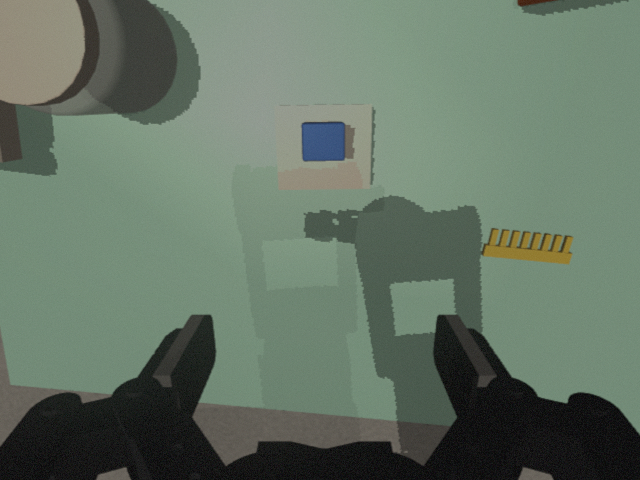

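The wrist view shows the wedge head at u 302–345, v 122–160 on the stand, with nothing near the jaws. The head centre is 11 mm to +x of the stand centre, so the toe points to +x, as needed.

```bash
python3 - <<'E'
from h import *
go([.557,.2183,.096],.1235)
E
```

```text
tcp [0.4993 0.2106 0.2533] head 0.1175 tilt [-0.0002 -0.0005] d [ 0.0582 -0.001   0.1573] turn -0.006
```

```bash
echo '[[0.03,0,0.02,-0.006,1],[0.058,-0.001,0.05,-0.006,1],[0.058,-0.001,0.08,-0.006,1],[0.058,-0.001,0.11,-0.006,1],[0.058,-0.001,0.13,-0.006,1],[0.058,-0.001,0.15,-0.006,1],[0.058,-0.001,0.157,-0.006,1],[0.058,-0.001,0.157,-0.006,1],[0.058,-0.001,0.157,-0.006,1]]' > mv.in && python3 drive.py mv.in 40
python3 - <<'E'
from h import *
go([.557,.2183,.096],.1235)
E
```

```text
t: 3.95
tcp_pos: [0.5573, 0.2197, 0.0971]
tool_rot: [0.998, 0.062, 0.001, -0.0]
force: [-0.4, -0.7, -0.3]
finger_gap: 0.995
gripper_force: 0.0
tcp [0.5573 0.2197 0.0971] head 0.1249 tilt [0.0013 0.0002] d [-0.0004  0.0013  0.0011] turn 0.0014
```

```bash
echo '[[0,0.001,0.001,0,0.6],[0,0.001,0.001,0,0.3],[0,0.001,0.001,0,0.1],[0,0.001,0.001,0,0],[0,0.001,0.001,0,0],[0,0.001,0.001,0,0],[0,0.001,0.001,0,0],[0,0.001,0.001,0,0],[0,0.001,0.001,0,0]]' > mv.in && python3 drive.py mv.in 40
```

```text
t: 4.85
tcp_pos: [0.557, 0.2192, 0.0959]
tool_rot: [0.998, 0.063, 0.0, -0.0]
force: [-0.5, -1.3, 5.3]
finger_gap: 0.339
gripper_force: 42.9
```

```bash
echo '[[0,0,-0.01,0,0],[0,0,-0.03,0,0],[0,0,-0.05,0,0],[0,0,-0.08,0,0],[0,0,-0.1,0,0],[0,0,-0.12,0,0],[0,0,-0.12,0,0],[0,0,-0.12,0,0]]' > mv.in && python3 drive.py mv.in
python3 - <<'E'
from h import *
d=snap('wrist');W=cloud(d);np.savez('wh.npz',W=W,p=d['pixels']);cv2.imwrite('pics/wh.png',d['pixels'][...,::-1])
s=d['s'];R=Ro.from_quat(s['tool_rot']).as_matrix();T=(W-s['tcp_pos'])@R
p=d['pixels'].astype(int);m=(p[...,2]>p[...,0]+40)&(abs(T[...,0])<.03)&(abs(T[...,1])<.02)
Q=T[m];print(m.sum(),Q.min(0),Q.max(0))
t=m&(T[...,2]<np.percentile(Q[:,2],60)+.003);
v,u=np.where(m);print(u.min(),u.max(),v.min(),v.max())
zq=Q[:,2];print(np.histogram(zq,20))
go([.54,-.212,.215],.1225)
E
```

```text
t: 5.65
tcp_pos: [0.5563, 0.2192, 0.2151]
tool_rot: [0.998, 0.063, -0.0, -0.0]
force: [-0.3, 0.3, -1.0]
finger_gap: 0.344
gripper_force: 42.2
4440 [-0.0126853  -0.0148404  -0.00480336] [0.01353428 0.01419113 0.00049181]
283 365 313 376
(array([  5,  16,  49, 132, 288, 508, 803, 832, 689, 523, 323, 171,  67,
        19,   7,   6,   0,   0,   1,   1]), array([-4.80335728e-03, -4.53859892e-03, -4.27384056e-03, -4.00908220e-03,
       -3.74432384e-03, -3.47956548e-03, -3.21480712e-03, -2.95004876e-03,
       -2.68529040e-03, -2.42053204e-03, -2.15577368e-03, -1.89101532e-03,
       -1.62625696e-03, -1.36149860e-03, -1.09674024e-03, -8.31981877e-04,
       -5.67223517e-04, -3.02465157e-04, -3.77067969e-05,  2.27051563e-04,
        4.91809923e-04]))
tcp [0.5558 0.219  0.2143] head 0.1258 tilt [-0.0021 -0.0004] d [-0.0697  0.4256 -0.0005] turn 0.0033
```

View pics/wh.png

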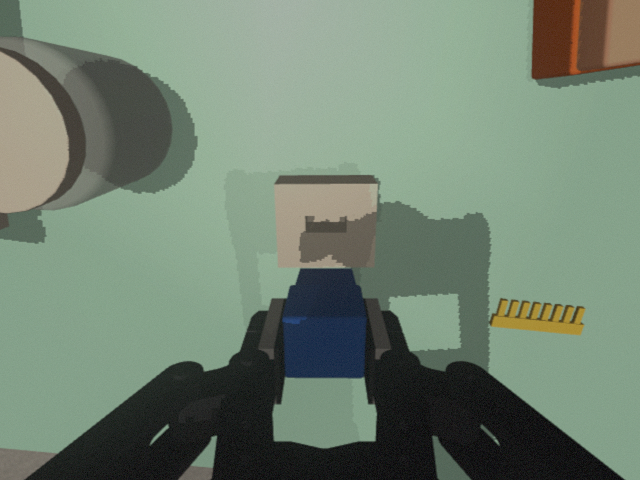

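```bash
python3 - <<'E'
from h import *
D=np.load('wh.npz');W=D['W'];s=manip.sense()
R=Ro.from_quat(s['tool_rot']).as_matrix();T=(W-s['tcp_pos'])@R
p=D['p'].astype(int);b=(p[...,2]>p[...,0]+25)
m=b.copy();m[:322]=0;m[374:]=0;m[:,:288]=0;m[:,362:]=0;m&=abs(T[...,2]+.003)<.004
Q=T[m];print(np.linalg.lstsq(np.c_[Q[:,:2],np.ones(len(Q))],Q[:,2],rcond=None)[0])
for v in range(266,318,4):
    k=b[v]&(abs(T[v,:,1])<.02)&(abs(T[v,:,0])<.05)
    if k.sum()>5: print(v,np.where(k)[0][[0,-1]],np.median(T[v][k],0).round(4))
yaw=.1222;ex=np.array([np.cos(yaw),np.sin(yaw)]);ey=np.array([-ex[1],ex[0]])
# edges were measured with yaw .1208: rebuild gap point
y0=.12081;g=.5234*np.array([np.cos(y0),np.sin(y0)])-.2763*np.array([-np.sin(y0),np.cos(y0)]);print('gap',g)
E
```

```text
[ 0.01475576 -0.00801204 -0.00366486]
278 [301 351] [-0.0019  0.0013  0.0616]
282 [307 354] [-0.0005  0.0047  0.0539]
286 [294 358] [ 0.013  -0.0025  0.0222]
290 [290 358] [ 0.0131 -0.0025  0.0182]
294 [289 360] [ 0.0132 -0.0001  0.0145]
298 [287 361] [ 0.0132 -0.0018  0.0113]
302 [287 362] [ 0.0134 -0.0006  0.0077]
306 [286 363] [ 0.0134 -0.0006  0.0047]
310 [285 363] [0.0134 0.0005 0.0018]
314 [284 364] [ 0.0135  0.0001 -0.0012]
gap [ 0.55288378 -0.21120789]
```

```bash
echo '[[0,0.02,0,0,0],[0,0.06,0,0,0],[-0.01,0.1,0,0,0],[-0.01,0.14,0,0,0],[-0.02,0.18,0,0,0],[-0.02,0.22,0,0,0],[-0.03,0.26,0,0,0],[-0.03,0.3,0,0,0],[-0.04,0.34,0,0,0],[-0.04,0.38,0,0,0],[-0.04,0.41,0,0.003,0],[-0.04,0.425,0,0.003,0],[-0.04,0.425,0,0.003,0],[-0.04,0.425,0,0.003,0],[-0.04,0.425,0,0.003,0]]' > mv.in && python3 drive.py mv.in
python3 - <<'E'
from h import *
go([.569,-.2092,.176],.1222);print(manip.sense()['force'])
d=snap('wrist');W=cloud(d);np.savez('wi.npz',W=W,p=d['pixels']);cv2.imwrite('pics/wi.png',d['pixels'][...,::-1])
E
```

```text
t: 7.2
tcp_pos: [0.5697, -0.2054, 0.2148]
tool_rot: [0.998, 0.062, -0.001, -0.001]
force: [-0.7, 0.9, -0.7]
finger_gap: 0.341
gripper_force: 42.1
tcp [ 0.5697 -0.2054  0.2148] head 0.1244 tilt [-0.0017  0.0016] d [-0.0012  0.0037  0.0388] turn 0.0022
[-0.66510102  0.8622565  -0.69727553]
```

View pics/wi.png

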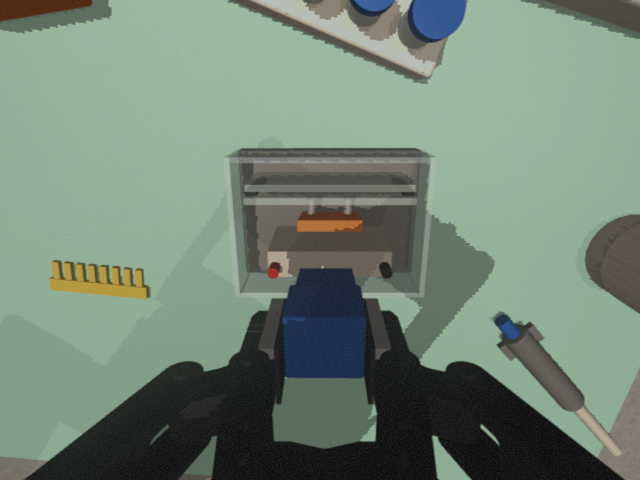

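The wedge is held at u 283–365 above the module. The pad is at u 297–362, v 214–231, about in line with it in y. I'll correct the last few millimetres while going down to just above the gap.

```bash
echo '[[-0.001,0.003,0.01,0.002,0],[-0.001,0.004,0.025,0.002,0],[-0.001,0.004,0.04,0.002,0],[-0.001,0.004,0.046,0.002,0],[-0.001,0.004,0.046,0.002,0],[-0.001,0.004,0.046,0.002,0]]' > mv.in && python3 drive.py mv.in
python3 - <<'E'
from h import *
go([.569,-.2092,.142],.1222)
d=snap('wrist');W=cloud(d);s=d['s'];p=d['pixels'].astype(int);z=W[...,2]
y0=.1222;ex=np.array([np.cos(y0),np.sin(y0)]);ey=np.array([-ex[1],ex[0]]);g=np.array([.55288,-.21121])
a=(W[...,:2]-g)@ex;b=(W[...,:2]-g)@ey
m=(abs(z-.075)<.004)&(p[...,0]>p[...,2]+60)&(abs(a-.02)<.02)&(abs(b)<.04)
print('pad',m.sum(),np.percentile(a[m],[0,2,98,100]),np.percentile(b[m],[2,98]))
m=(abs(z-.075)<.003)&(p[...,0]<p[...,2]+60)&(abs(a+.01)<.02)&(abs(b)<.06)
print('butt',m.sum(),np.percentile(a[m],[0,2,98,100]),np.percentile(b[m],[0,100]))
cv2.imwrite('pics/wj.png',d['pixels'][...,::-1])
E
```

```text
t: 7.85
tcp_pos: [0.57, -0.2114, 0.1695]
tool_rot: [0.998, 0.061, 0.0, 0.0]
force: [0.3, -0.6, -0.8]
finger_gap: 0.339
gripper_force: 42.2
tcp [ 0.57   -0.2114  0.1695] head 0.1212 tilt [ 0.0003 -0.0001] d [-0.0008 -0.0023  0.0275] turn -0.001
pad 1076 [0.01494855 0.01537427 0.02306114 0.0234278 ] [-0.02172153  0.02227496]
butt 1744 [-0.02001154 -0.01758155  0.00035865  0.00080806] [-0.04501961  0.04519326]
```

View pics/wj.png

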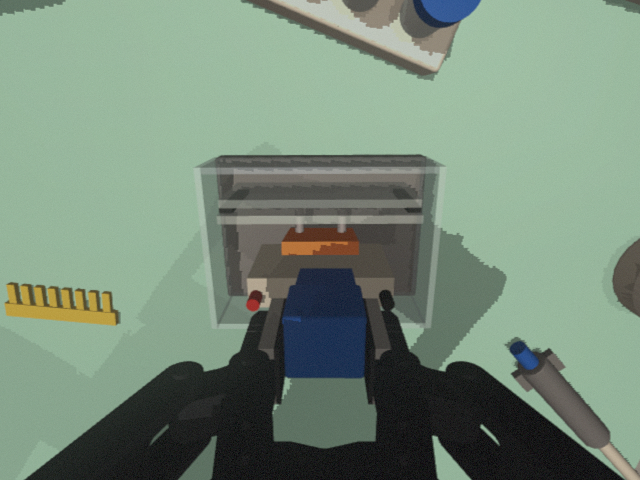

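The wedge sits over the buttress/pad gap (pad v 228–254, tip v≈270), and the gap measures 0.4 to 15 mm from my estimate. Going in.

```bash
echo '[[-0.0005,-0.002,0,0,0],[-0.0005,-0.002,0,0,0],[-0.0005,-0.002,0.005,0,0],[-0.0005,-0.002,0.01,0,0],[-0.0005,-0.002,0.015,0,0],[-0.0005,-0.002,0.015,0,0]]' > mv.in && python3 drive.py mv.in
python3 - <<'E'
from h import *
go([.569,-.2092,.142],.1222)
E
```

```text
t: 8.5
tcp_pos: [0.5684, -0.2093, 0.1532]
tool_rot: [0.998, 0.06, -0.001, -0.001]
force: [-0.2, -0.0, -0.8]
finger_gap: 0.342
gripper_force: 42.2
tcp [ 0.5684 -0.2093  0.1532] head 0.1207 tilt [-0.002   0.0011] d [ 0.0006 -0.0001  0.0112] turn -0.0015
```

```bash
echo '[[0,0,0.004,0,0],[0,0,0.008,0,0],[0,0,0.012,0,0],[0,0,0.012,0,0]]' > mv.in && python3 drive.py mv.in; echo '[[0,0,0.003,0,0],[0,0,0.006,0,0],[0,0,0.006,0,0]]' > mv.in && python3 drive.py mv.in
```

```text
t: 8.9
tcp_pos: [0.5686, -0.2094, 0.1415]
tool_rot: [0.998, 0.06, -0.001, -0.0]
force: [-0.5, 0.0, -1.0]
finger_gap: 0.343
gripper_force: 42.2
t: 9.2
tcp_pos: [0.5688, -0.2095, 0.1359]
tool_rot: [0.998, 0.06, -0.0, -0.0]
force: [0.2, -0.3, -0.7]
finger_gap: 0.34
gripper_force: 42.2
```

```bash
echo '[[-0.001,0,0,0,0],[-0.0015,0,0.002,0,0],[-0.0015,0,0.004,0,0],[-0.0015,0,0.004,0,0]]' > mv.in && python3 drive.py mv.in; echo '[[0,0,0.002,0,0],[0,0,0.004,0,0],[0,0,0.004,0,0],[0,0,0.004,0,0]]' > mv.in && python3 drive.py mv.in;echo '[[0,0,0.001,0,0],[0,0,0.002,0,0],[0,0,0.002,0,0],[0,0,0.002,0,0]]' > mv.in && python3 drive.py mv.in
```

```text
t: 9.6
tcp_pos: [0.5676, -0.2098, 0.1321]
tool_rot: [0.998, 0.06, 0.0, -0.0]
force: [0.1, -0.4, -1.4]
finger_gap: 0.34
gripper_force: 42.2
t: 10.0
tcp_pos: [0.5676, -0.2098, 0.1282]
tool_rot: [0.998, 0.06, 0.0, -0.0]
force: [0.7, -0.4, -1.4]
finger_gap: 0.345
gripper_force: 42.2
t: 10.4
tcp_pos: [0.5676, -0.2099, 0.1263]
tool_rot: [0.998, 0.06, 0.0, 0.0]
force: [0.5, 0.0, -1.3]
finger_gap: 0.344
gripper_force: 42.2
```

```bash
echo '[[0,0,0.001,0,0],[0,0,0.002,0,0],[0,0,0.002,0,0],[0,0,0.002,0,0]]' > mv.in && python3 drive.py mv.in; echo '[[0,0,0.001,0,0],[0,0,0.002,0,0],[0,0,0.002,0,0],[0,0,0.002,0,0]]' > mv.in && python3 drive.py mv.in;echo '[[0,0,0.001,0,0],[0,0,0.0015,0,0],[0,0,0.0015,0,0],[0,0,0.0015,0,0]]' > mv.in && python3 drive.py mv.in
```

```text
t: 10.8
tcp_pos: [0.5676, -0.2098, 0.1242]
tool_rot: [0.998, 0.06, 0.0, -0.0]
force: [0.3, -0.6, -1.3]
finger_gap: 0.344
gripper_force: 42.2
t: 11.2
tcp_pos: [0.5676, -0.2098, 0.1222]
tool_rot: [0.998, 0.06, -0.0, -0.0]
force: [1.1, -0.2, -2.2]
finger_gap: 0.339
gripper_force: 42.2
t: 11.6
tcp_pos: [0.5676, -0.2099, 0.121]
tool_rot: [0.998, 0.06, 0.0, 0.0]
force: [-0.4, 0.0, 2.2]
finger_gap: 0.344
gripper_force: 42.5
```

Contact felt with the tip about 40 mm deep. Now I'll release, rise, shut the fingers and push from above.

```bash
echo '[[0,0,0,0,0.45],[0,0,0,0,0.6],[0,0,0,0,0.6],[0,0,-0.01,0,0.6],[0,0,-0.03,0,0.6],[0,0,-0.045,0,0.6],[0,0,-0.045,0,0.3],[-0.005,0,-0.045,0,0],[-0.005,0,-0.045,0,0],[-0.005,0,-0.045,0,0],[-0.005,0,-0.045,0,0],[-0.005,0,-0.045,0,0]]' > mv.in && python3 drive.py mv.in
python3 - <<'E'
from h import *
d=snap('wrist');W=cloud(d);s=d['s'];p=d['pixels'].astype(int);z=W[...,2]
y0=.1222;ex=np.array([np.cos(y0),np.sin(y0)]);ey=np.array([-ex[1],ex[0]]);g=np.array([.5532,-.2112])
a=(W[...,:2]-g)@ex;b=(W[...,:2]-g)@ey
m=(z>.11)&(z<.14)&(p[...,2]>p[...,0]+40)&(abs(a-.01)<.03)&(abs(b)<.03)
print(m.sum(),np.percentile(a[m],[1,99]),np.percentile(b[m],[1,99]),np.median(z[m]))
t=s['tcp_pos'];print(t,(t[:2]-g)@ex,(t[:2]-g)@ey,s['force'])
cv2.imwrite('pics/wk.png',d['pixels'][...,::-1])
E
```

```text
t: 12.8
tcp_pos: [0.5625, -0.2104, 0.1653]
tool_rot: [0.998, 0.06, -0.0, -0.0]
force: [-0.1, -0.5, -0.2]
finger_gap: 0.002
gripper_force: 0.0
2629 [0.00185148 0.02576464] [-0.01481383  0.0131896 ] 0.12019353358307211
[ 0.56246449 -0.21038638  0.16532357] 0.009294580371460887 -0.00032175204366660627 [-0.1438857  -0.49497418 -0.16492527]
```

View pics/wk.png

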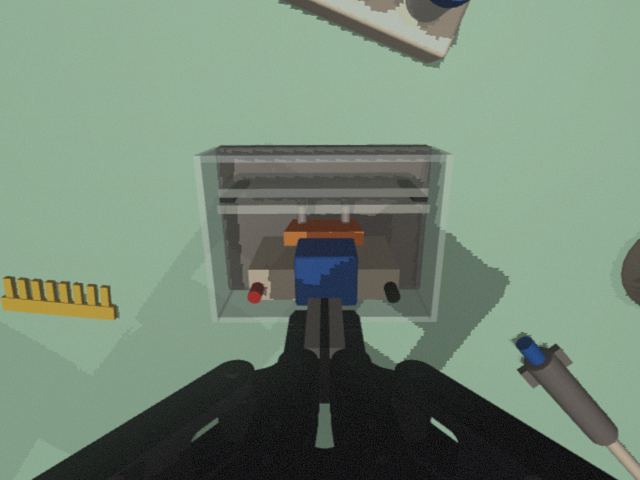

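The wedge stands free in the gap with its head at u 294–357, v 238–303. Its top is at z≈0.120, and the shut fingertips are over it.

```bash
echo '[[0,0,0.008,0,0],[0,0,0.014,0,0],[0,0,0.02,0,0],[0,0,0.02,0,0],[0,0,0.02,0,0]]' > mv.in && python3 drive.py mv.in; for i in 1; do :; done; echo '[[0,0,0.001,0,0],[0,0,0.002,0,0],[0,0,0.002,0,0]]' > mv.in && python3 drive.py mv.in; echo '[[0,0,0.001,0,0],[0,0,0.001,0,0],[0,0,0.001,0,0]]' > mv.in && python3 drive.py mv.in
```

```text
t: 13.35
tcp_pos: [0.5625, -0.2104, 0.1454]
tool_rot: [0.998, 0.06, -0.0, -0.0]
force: [0.4, -0.0, -0.7]
finger_gap: 0.001
gripper_force: 0.0
t: 13.65
tcp_pos: [0.5626, -0.2105, 0.1439]
tool_rot: [0.998, 0.06, 0.0, 0.0]
force: [-0.4, -0.1, 0.2]
finger_gap: -0.0
gripper_force: 0.0
t: 13.95
tcp_pos: [0.5626, -0.2104, 0.1428]
tool_rot: [0.998, 0.06, 0.0, 0.0]
force: [0.2, 0.6, 0.6]
finger_gap: -0.005
gripper_force: 0.0
```

```bash
echo '[[0,0,0.001,0,0],[0,0,0.001,0,0],[0,0,0.001,0,0]]' > mv.in && python3 drive.py mv.in|grep -E 'tcp|forc'; echo '[[0,0,0.001,0,0],[0,0,0.001,0,0],[0,0,0.001,0,0]]' > mv.in && python3 drive.py mv.in|grep -E 'tcp|forc'; echo '[[0,0,0.001,0,0],[0,0,0.001,0,0],[0,0,0.001,0,0]]' > mv.in && python3 drive.py mv.in|grep -E 'tcp|forc'
```

```text
tcp_pos: [0.5626, -0.2105, 0.1418]
force: [-0.0, -1.3, -0.2]
gripper_force: 0.0
tcp_pos: [0.5627, -0.2105, 0.141]
force: [-0.7, 0.5, 1.6]
gripper_force: 0.8
tcp_pos: [0.5627, -0.2106, 0.1403]
force: [-1.4, 0.4, 5.9]
gripper_force: 2.7
```

```bash
echo '[[0,0,0.0005,0,0],[0,0,0.0005,0,0],[0,0,0.0005,0,0]]' > mv.in && python3 drive.py mv.in|grep -E 'tcp|^forc'; echo '[[0,0,0.0005,0,0],[0,0,0.0005,0,0],[0,0,0.0005,0,0]]' > mv.in && python3 drive.py mv.in|grep -E 'tcp|^forc'; echo '[[0,0,0.0005,0,0],[0,0,0.0005,0,0],[0,0,0.0005,0,0]]' > mv.in && python3 drive.py mv.in|grep -E 'tcp|^forc'
```

```text
tcp_pos: [0.5628, -0.2107, 0.1399]
force: [-0.8, 0.7, 5.5]
tcp_pos: [0.5628, -0.2107, 0.1396]
force: [-1.7, 0.6, 7.8]
tcp_pos: [0.5628, -0.2108, 0.1394]
force: [-1.2, -0.3, 8.6]
```

```bash
echo '[[0,0,0.0005,0,0],[0,0,0.0005,0,0],[0,0,0.0005,0,0]]' > mv.in && python3 drive.py mv.in|grep -E 'tcp|^forc'; echo '[[0,0,0.0005,0,0],[0,0,0.0005,0,0],[0,0,0.0005,0,0]]' > mv.in && python3 drive.py mv.in|grep -E 'tcp|^forc'
```

```text
tcp_pos: [0.5628, -0.2108, 0.1391]
force: [-3.1, -0.1, 8.9]
tcp_pos: [0.5628, -0.2108, 0.1388]
force: [-2.2, -0.2, 10.2]
```

```bash
echo '[[0,0,0.0005,0,0],[0,0,0.0005,0,0],[0,0,0.0005,0,0]]' > mv.in && python3 drive.py mv.in|grep -E 'tcp|^forc'
```

```text
tcp_pos: [0.5628, -0.2109, 0.1385]
force: [-2.6, 0.4, 10.7]
```

```bash
echo '[[0,0,0.0005,0,0],[0,0,0.0005,0,0],[0,0,0.0005,0,0]]' > mv.in && python3 drive.py mv.in|grep -E 'tcp|^forc';echo '[[0,0,0.0005,0,0],[0,0,0.0005,0,0],[0,0,0.0005,0,0]]' > mv.in && python3 drive.py mv.in|grep -E 'tcp|^forc'
```

```text
tcp_pos: [0.5629, -0.211, 0.1382]
force: [-3.2, -0.3, 12.1]
tcp_pos: [0.5628, -0.211, 0.1379]
force: [-3.8, -0.4, 13.7]
```

```bash
echo '[[0,0,0.0003,0,0],[0,0,0.0003,0,0],[0,0,0.0003,0,0]]' > mv.in && python3 drive.py mv.in|grep -E 'tcp|^forc';echo '[[0,0,0,0,0]]' > mv.in && python3 drive.py mv.in|grep -E 'tcp|^forc'
```

```text
tcp_pos: [0.5629, -0.211, 0.1378]
force: [-3.8, 0.6, 14.6]
tcp_pos: [0.5629, -0.211, 0.1378]
force: [-3.6, -0.4, 15.5]
```

```bash
echo '[[0,0,-0.003,0,0],[0,0,-0.008,0,0],[0,0,-0.008,0,0],[0,0,-0.008,0,0]]' > mv.in && python3 drive.py mv.in;echo '[[0,0,0.002,0,0],[0,0,0.004,0,0],[0,0,0.004,0,0],[0,0,0.004,0,0]]' > mv.in && python3 drive.py mv.in|grep -E 'tcp|^forc';echo '[[0,0,0.001,0,0],[0,0,0.001,0,0]]' > mv.in && python3 drive.py mv.in|grep -E 'tcp|^forc';echo '[[0,0,0.0007,0,0],[0,0,0.0007,0,0]]' > mv.in && python3 drive.py mv.in|grep -E 'tcp|^forc'
```

```text
t: 18.05
tcp_pos: [0.5625, -0.2103, 0.1432]
tool_rot: [0.998, 0.06, -0.0, -0.0]
force: [-0.8, 0.1, -0.3]
finger_gap: 0.0
gripper_force: 0.0
tcp_pos: [0.5625, -0.2104, 0.1392]
force: [-0.1, -0.6, 0.1]
tcp_pos: [0.5626, -0.2104, 0.1384]
force: [-0.1, -0.0, 1.2]
tcp_pos: [0.5627, -0.2105, 0.1379]
force: [-0.2, -0.3, 0.7]
```

```bash
echo '[[0,0,0.001,0,0],[0,0,0.001,0,0]]' > mv.in && python3 drive.py mv.in|grep -E 'tcp|^forc';echo '[[0,0,0.0005,0,0],[0,0,0.0005,0,0]]' > mv.in && python3 drive.py mv.in|grep -E 'tcp|^forc'
```

```text
tcp_pos: [0.5627, -0.2105, 0.1379]
force: [-0.6, 1.2, 6.1]
tcp_pos: [0.5627, -0.2105, 0.1378]
force: [-2.8, 1.1, 8.8]
```

```bash
echo '[[0,0,0.0005,0,0],[0,0,0.0005,0,0]]' > mv.in && python3 drive.py mv.in|grep -E 'tcp|^forc';echo '[[0,0,0.0005,0,0],[0,0,0.0005,0,0]]' > mv.in && python3 drive.py mv.in|grep -E 'tcp|^forc'
```

```text
tcp_pos: [0.5628, -0.2105, 0.1378]
force: [-3.1, 2.0, 10.8]
tcp_pos: [0.5628, -0.2106, 0.1378]
force: [-3.3, 0.9, 12.9]
```

```bash
echo '[[0,0,0.0004,0,0],[0,0,0.0004,0,0],[0,0,0.0004,0,0]]' > mv.in && python3 drive.py mv.in|grep -E 'tcp|^forc';echo '[[0,0,0,0,0]]' > mv.in && python3 drive.py mv.in|grep -E 'tcp|^forc'
```

```text
tcp_pos: [0.5628, -0.2107, 0.1377]
force: [-3.8, 1.3, 14.8]
tcp_pos: [0.5628, -0.2107, 0.1376]
force: [-2.9, 1.5, 15.6]
```

It holds 15 N with no further sinking. I'll retreat and check.

```bash
echo '[[0,0,-0.005,0,0],[0,0,-0.02,0,0],[0,0,-0.05,0,0],[0,0,-0.08,0,0],[0,0,-0.08,0,0],[0,0,-0.08,0,0],[0,0,-0.08,0,0]]' > mv.in && python3 drive.py mv.in
python3 - <<'E'
from h import *
d=snap('wrist');W=cloud(d);s=d['s'];p=d['pixels'].astype(int);z=W[...,2]
y0=.1222;ex=np.array([np.cos(y0),np.sin(y0)]);ey=np.array([-ex[1],ex[0]]);g=np.array([.5532,-.2112])
a=(W[...,:2]-g)@ex;b=(W[...,:2]-g)@ey
m=(z>.108)&(z<.125)&(p[...,2]>p[...,0]+40)&(abs(a-.01)<.03)&(abs(b)<.03)
print(m.sum(),np.percentile(a[m],[1,99]),np.percentile(b[m],[1,99]),np.median(z[m]))
Q=np.c_[a[m],b[m],np.ones(m.sum())];print(np.linalg.lstsq(Q,z[m],rcond=None)[0],cv2.minAreaRect(np.c_[a[m],b[m]].astype('f4')*1000))
cv2.imwrite('pics/wl.png',d['pixels'][...,::-1])
E
```

```text
t: 20.75
tcp_pos: [0.5618, -0.21, 0.2137]
tool_rot: [0.998, 0.06, -0.001, -0.001]
force: [-0.3, -0.9, 0.0]
finger_gap: -0.004
gripper_force: 0.0
1680 [0.00171421 0.02556437] [-0.01565151  0.01246193] 0.11645391902875882
[-0.01000985  0.00489694  0.11660286] ((13.429405212402344, -1.6981563568115234), (25.054767608642578, 29.227436065673828), 0.5543826818466187)
```

View pics/wl.png

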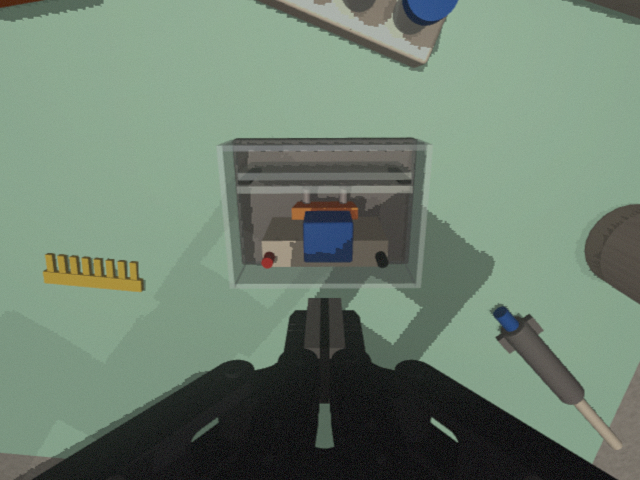

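The wedge stands upright and square in the gap (head at u 303–353, v 212–261). It is centred to about 2 mm, the tip is about 47 mm deep, and the robot is clear.

```bash
python3 -c "
from station import manip, camrig
print(manip.sign_off())"
```

```text
the job is handed in; nothing more can be done
None
```

The wedge is in the gap with its tip about 47 mm deep, upright and square; it held about 15 N without sinking further, the robot has let go and is clear, and the job is handed in at about 21 s (no verdict was returned).

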